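Raise the scrap-box flap with its lever

ROBOT

A 6-joint arm with a two-finger parallel gripper is mounted at the origin on the work surface. World frame = base frame: x ahead of the robot, y to its left, z up, the work surface at z = 0. Lengths are in mm, angles in rad, forces in N, time in s.
With the tool pointing down it reaches from about 300 to 775 mm from the base axis. Payload 14.6 kg.
Tool frame: the origin (TCP) lies between the finger pads; the fingertips stand 17 mm ahead of it and the grasp point (between the pads) lies 2 mm behind it (manip.tip_reach is the distance from the TCP to the fingertips, in mm); z points along the fingers, y is the line along which they close (so a half turn about z gives the same grasp; the last joint's range is limited). The gripper opens to 94 mm and grips with 3 to 60 N. Pads are 16 mm wide; open, the fingers measure 119 mm over their backs; the gripper's body (75 mm by 177 mm) begins 78 mm behind the grasp point.
Start: joints at [1.209, 0.3, 1.521, -0, 1.321, -0.067], TCP at [159.799, 526.264, 222.446] pointing down, gripper open.
Joint ranges: [-3.03, 3.03], [-0.79, 2.21], [0.23, 2.52], [-1.04, 4.18], [0, 3.07], [-2.55, 2.55]. Speed limits (rad/s): [2.22, 2.22, 2.57, 3.14, 3.14, 3.14].

INTERFACE

Orientations are given as [roll, pitch, yaw] about the fixed x, y, z axes, in that order (R = Rz(yaw) Ry(pitch) Rx(roll)).
In Python, from cell import manip, viewer gives the robot as it stands.
- The arm moves only by the tool apply_moves, never from a script. Its argument "moves" is a list of rows, each a list of 3 entries, a list of its own where there are three numbers: the shift along the tool's x, y, z each as a share of 0.25 m, from -1 to 1, then the turn, a rotation vector about the tool's x, y, z each as a share of pi rad, from -1 to 1, then the closure, from 0 (fully open) to 1 (shut). In form: [[[dx, dy, dz], [wx, wy, wz], grip], ...]. A call has 1 to 12 rows; each row is the pose to reach, as a shift and turn from the pose commanded when the call began, along the tool's axes at that moment, turning the shorter way round; what a row does not reach only later rows make up. A row lasts 1/12 s, in which the tool goes at most 41.7 mm and 7.16 degrees, less where a joint would pass 70% of its speed; a pose out of reach is approached as far as the arm can. A call with a number of a shift or a turn outside -1 to 1 is refused whole. A call with a gripper value outside its range is refused whole. The fingers move at their own pace and stop on an object; "squeeze" is the grip in N (left out, the last holds). Time passes only in rows, so rows that repeat a pose let the fingers close. It gives the time, the measured TCP pose, the force, the opening and the grip force at its end, in the units of the state.
- manip.read_state(): the state, without advancing time (a new reading comes with each control period).
- viewer.camera(name): name is "scene" or "top" or "wrist"; returns the picture (420x560x3 uint8, blue, green, red); there is no depth.
- viewer.camera_info(name): a dict with "camera_matrix" (3x3 intrinsics, pixels), "k1" (the pictures are not rectified: a ray, as slopes to the right and down, at radius r is drawn at 1 + k1 r^2 times it, then the intrinsics apply), "R" (3x3) and "t" (3): a world point X has camera coordinates R X + t. Camera axes: x right, y down, z forward; pixel columns grow to the right and rows downward; lengths in mm; the calibration is good to about 2 mm. A picture is of the moment at which its call begins: read the wrist's pose just before it. camera_info takes no time and is no camera call; for the wrist camera it gives the pose at the moment of the call.
- manip.sign_off(): hands the job in; it is judged then, once.
The state is a dict: "clock": time; "joints": joint angles; "qd": joint speeds; "effort": joint torques, N m; "eef_pos": TCP position; "eef_rot": TCP orientation; "wrist_force": force on the tool from outside, world axes, zero at the start; "moment": the same for the moment, N m; "finger_gap": finger opening in mm; "finger_force": force on a finger pad.
Only numpy, scipy, OpenCV 4.12 (cv2) and the standard library are available. Lean on these libraries where they do the work, as an engineer would, in place of code of your own. Each camera call takes 0.05 s, during which the arm holds its last target. There are 200 camera calls.

TASK

The heavy steel flap of the scrap box is to be opened with its wooden lever. First slide the sanding block, without lifting it, off the flap so that it lies flat and wholly on the wooden ledge beside the flap; then press the paddle at the long end of the lever down to the bench so that the short end raises the flap. Finish while still pressing the paddle down and holding the flap up; do not raise the flap by hand, keep the lever seated in its saddle, and leave the other objects alone.

Things in the scene. Friction and masses are not known exactly. Their poses are not given: they have to be found in the camera images.
- scrap_box: fixed wooden scrap box with lever saddle. Origin on the bench, straight below the saddle's fulcrum rod; x runs from the fulcrum towards the flap (roughly world +y), y left of that, z up. Saddle: rod along y, top 44 mm up, between two cheeks (|y| 20 to 26, |x| < 22 mm, 72 mm high). Walls under the flap: x 100 to 216, y +/-70, 50 mm high. Ledge on the flap's -y side (away from the robot); +y side open
- ledge (a point): centre of the ledge's flat top, box (145, -117, 60.5) mm: x 70 to 220, y -73 to -161 mm, 1.5 mm lower than the flap's top. Beyond it an upright edge, 10 mm thick, stands 15 mm above the ledge
- flap (a joint): angle (rad) of the flap, a steel plate of about 2.4 kg, 140 x 138 x 12 mm, lying on the box: 0 shut, grows as it rises, about 0.28 with the lever's paddle on the bench; falls shut when the lever is let go. Hinge along the box's y at box x = 210, z = 50 mm; shut, it covers box x 70 to 210, y +/-69 mm, its top 62 mm up
- flap_lip (a point): middle of the top edge of the flap's free side, above the lever's short end; box (70, 0, 62) mm when shut
- lever: loose wooden lever, 0.22 kg, resting on the fulcrum rod: 225 mm on the long side, 95 mm on the short, bar 36 wide x 16 mm thick, two cleats below straddle the rod. Origin: underside, over the rod; at the start x is level towards the short end, z up, and the bar slopes 0.25 rad, long end high, a roller on the short end (85 mm from the rod) touching the underside of the flap's lip
- lever_pad (a point): centre of the top of the paddle (60 long x 56 wide x 18 mm thick) at the lever's long end, 195 mm from the fulcrum. Top about 110 mm above the bench at first, about 22 mm when pressed right down; it swings on an arc, under 10 mm horizontally. Takes 3 to 6 N all the way down, then stops hard on the bench; rises again when let go
- sanding_block: loose wooden sanding block with cork sole and rounded top, 80 mm (its x) x 44 mm (its y) x 46 mm high, 0.28 kg. The upright lower part, 26 mm high, has the full 80 x 44 mm; origin: centre of its underside. It starts on the flap with its x axis within about 0.3 rad of the scrap box's x axis
- tin: bystander: round paint tin, 72 mm across, 75 mm high, loose; origin: centre of its underside
- glue: bystander: white glue bottle, 52 mm across, 130 mm high, loose; origin: centre of its underside
- hammer: bystander: hammer lying on the bench past the hinge side of the scrap box, about 260 mm long along its x axis; origin: its underside, near mid-length
There are look-alikes about, which are no part of the job. Of the things shaped like the sanding_block, the wooden one is meant.

How it is judged:
By the outcome, as a careful person would: the job done as asked, in the order asked, and still so for the second after the job is handed in, while the arm keeps its last pose, push and grip.
It also fails if it takes over 45 s, if anything falls off the work surface, if the arm or the gripper's body presses on something with over 40 N, if the wrist force passes 120 N, or if a joint passes its speed limit or range.

## Working session

There is one attempt and no reset: what is moved stays moved. The work goes in short steps, Python scripts to look and compute and a tool call to move; the robot and the scene stay as the last step left them, time stands still between calls to the robot, and variables do not carry over. Pictures are saved under pics/ and viewed, at most 10 in all, crops included, and the job is handed in when it is done.

Besides the shell and the picture viewer there is one more tool, called after "Emit:" by a JSON object that holds its "api" and its "payload", one argument or row to a line. apply_moves: Moves the arm, as the interface text tells. Shift numbers are shares of 0.25 m and turn numbers shares of pi rad, none past 1 either way. Its arguments: {"type":"object","properties":{"moves":{"type":"array"},"squeeze":{"type":"number"}},"required":["moves"]}

```bash
mkdir -p pics; ls
cat > h.py <<'E'
import numpy as np, cv2
from cell import manip, viewer
def ray(name,uv,info=None):
    i=info or viewer.camera_info(name); K=np.array(i["camera_matrix"]);R=np.array(i["R"]);t=np.array(i["t"])
    d=cv2.undistortPoints(np.array([[uv]],float),K,np.array([i["k1"],0,0,0.]))[0,0]
    return -R.T@t, R.T@np.array([d[0],d[1],1])
def onz(name,uv,z,info=None):
    c,d=ray(name,uv,info); return c+d*(z-c[2])/d[2]
def proj(name,X,info=None):
    i=info or viewer.camera_info(name)
    R=np.array(i["R"]);t=np.array(i["t"])
    return cv2.projectPoints(np.array(X,float).reshape(-1,1,3),cv2.Rodrigues(R)[0],t,np.array(i["camera_matrix"]),np.array([i["k1"],0,0,0.]))[0][:,0]
E
python3 - <<'E'
from h import *
a=viewer.camera("scene");b=viewer.camera("top");cv2.imwrite("pics/scene.png",a);cv2.imwrite("pics/top.png",b)
print(manip.read_state()); print(viewer.camera_info("top"))
E
```

```text
pics
{'clock': 0.1, 'joints': array([ 1.20941662e+00,  3.00414866e-01,  1.52151867e+00, -1.83026292e-05,
        1.32069061e+00, -6.66002513e-02]), 'qd': array([-0.00034351, -0.00224048, -0.00176178, -0.00020621,  0.00101794,
       -0.00024958]), 'effort': array([ 1.76014106e-03, -5.32641256e+01, -3.53280473e+01,  7.09620793e-02,
        2.35517370e-02, -7.04013974e-05]), 'eef_pos': array([159.72147008, 526.07147224, 221.94356667]), 'eef_rot': array([-3.14056227e+00, -5.09572716e-05,  2.84681771e+00]), 'wrist_force': array([-0.06465247,  0.58261643, -0.98640574]), 'moment': array([ 0.00799783,  0.04535568, -0.03586622]), 'finger_force': 0.0, 'finger_gap': 94.11576462204158}
{'camera_matrix': array([[494.60042835,   0.        , 274.8505962 ],
       [  0.        , 494.60042835, 203.26594816],
       [  0.        ,   0.        ,   1.        ]]), 'k1': -0.1619008620798146, 'R': array([[ 6.84871850e-04, -9.99979978e-01, -6.29088357e-03],
       [-9.89459139e-01,  2.33348324e-04, -1.44812148e-01],
       [ 1.44810717e-01,  6.32375000e-03, -9.89439168e-01]]), 't': array([   1.72366622,  534.17818324, 1140.23070515])}
```

View pics/top.png

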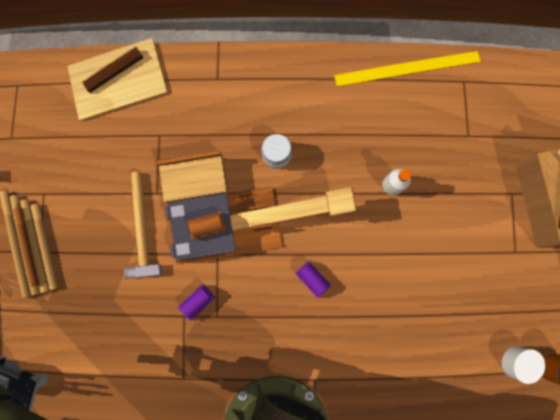

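View pics/scene.png

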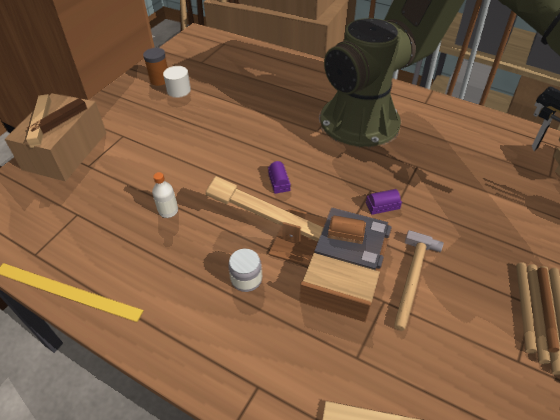

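The top view shows the flap plate at about (200,227), the ledge at (192,178), the paddle at (341,202), the tin at (276,151), the glue bottle at (397,182) and the hammer at (142,225). Three things are shaped like the sanding block: the brown one on the flap at (207,225), and purple ones at (196,302) and (313,279). The wooden-coloured one on the flap fits the description. I'll confirm it in an enlarged crop.

Run:
```python
from h import *
b=cv2.imread("pics/top.png")
cv2.imwrite("pics/crop.png",cv2.resize(b[145:270,150:290],None,fx=4.6,fy=4.6,interpolation=cv2.INTER_CUBIC))
hsv=cv2.cvtColor(b,cv2.COLOR_BGR2HSV)
roi=np.zeros(b.shape[:2],np.uint8);roi[185:268,158:242]=1
# plate: low saturation/dark-blue ; 
m=((hsv[...,1]<110)|((hsv[...,0]>90)&(hsv[...,0]<150))).astype(np.uint8)*roi
m=cv2.morphologyEx(m,cv2.MORPH_OPEN,np.ones((3,3)))
c=max(cv2.findContours(m,0,2)[0],key=cv2.contourArea)
r=cv2.minAreaRect(c);print("plate",r)
bx=cv2.boxPoints(r);W=np.array([onz("top",p,62) for p in bx]);print(W.round(1), np.linalg.norm(np.diff(W,axis=0),axis=1).round(1))
inner=np.zeros_like(roi);cv2.fillConvexPoly(inner,cv2.boxPoints((r[0],(r[1][0]-14,r[1][1]-14),r[2])).astype(int),1)
w=((hsv[...,0]<22)&(hsv[...,1]>120)&(hsv[...,2]>60)).astype(np.uint8)*inner
c=max(cv2.findContours(w,0,2)[0],key=cv2.contourArea)
r=cv2.minAreaRect(c);print("block",r)
for z in(88,100):
  W=np.array([onz("top",p,z) for p in cv2.boxPoints(r)]);print(z,W.round(1),np.linalg.norm(np.diff(W,axis=0),axis=1).round(1))
```

```text
plate ((199.10403442382812, 226.67628479003906), (59.91053771972656, 64.16813659667969), 81.25383758544922)
[[534.  266.2  62. ]
 [557.1 115.9  62. ]
 [418.4  92.9  62. ]
 [395.  240.5  62. ]] [152.  140.6 149.5]
block ((206.17335510253906, 225.42408752441406), (20.073291778564453, 35.54310989379883), 74.47589111328125)
88 [[487.2 203.9  88. ]
 [509.2 125.4  88. ]
 [464.9 112.5  88. ]
 [443.  190.5  88. ]] [81.5 46.2 81. ]
100 [[485.9 201.6 100. ]
 [507.6 124.  100. ]
 [463.8 111.2 100. ]
 [442.1 188.4 100. ]] [80.6 45.7 80.1]
```

View pics/crop.png

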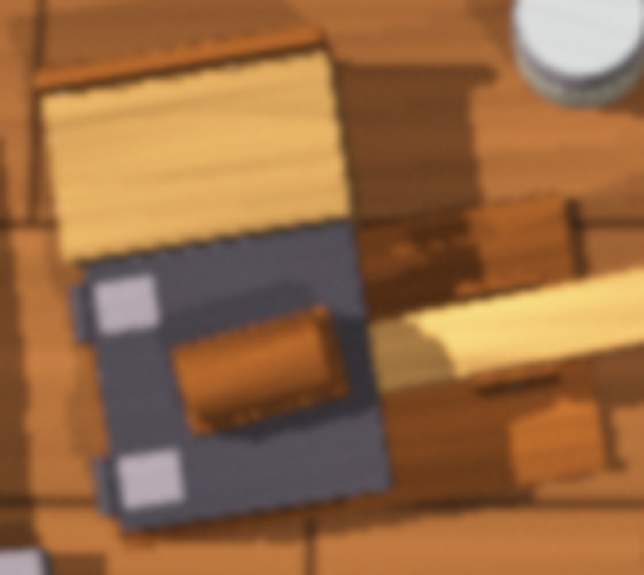

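The crop confirms it: the brown, wood-toned block with a rounded top lies on the flap at crop (260,370). The flap corners are at crop (354,222), (390,487), (122,530) and (85,262), and the ledge corners at (330,55) and (42,97).

```bash
cat > box.py <<'E'
from h import *
P=[((354,222),(70,-69,62)),((390,487),(70,69,62)),((122,530),(210,69,62)),((85,262),(210,-69,62)),((330,55),(70,-161,60.5)),((42,97),(220,-161,60.5))]
W=np.array([onz("top",(u/4.6+150-.4,v/4.6+145-.4),b[2])[:2] for (u,v),b in P]);B=np.array([b[:2] for _,b in P],float)
wc,bc=W.mean(0),B.mean(0);H=(B-bc).T@(W-wc);U,S,Vt=np.linalg.svd(H);D=np.diag([1,np.sign(np.linalg.det(Vt.T@U.T))]);R2=Vt.T@D@U.T
T2=wc-R2@bc; yaw=np.arctan2(R2[1,0],R2[0,0])
def b2w(p): p=np.array(p,float); return np.r_[R2@p[:2]+T2,p[2]]
def w2b(p): return np.r_[R2.T@(np.array(p[:2])-T2),p[2]]
E
python3 - <<'E'
from box import *
print("res",(W-(B@R2.T+T2)).round(1).tolist(),"yaw",yaw,"org",T2)
b=cv2.imread("pics/top.png");hsv=cv2.cvtColor(b,cv2.COLOR_BGR2HSV)
print("pad pred",proj("top",b2w((-193,0,110))),proj("scene",b2w((-193,0,110))))
print("flap/ledge pred scene",proj("scene",[b2w(x[1]) for x in P]).round(1).tolist())
# block corner eye: base upper part, z=88 (shoulder)
for q in [(172,348),(325,305),(348,390),(203,433)]:
  print(w2b(onz("top",(q[0]/4.6+149.6,q[1]/4.6+144.6),88 if q[1]<380 else 75)).round(1))
C=[[487.2,203.9],[509.2,125.4],[464.9,112.5],[443,190.5]]
print(w2b(np.r_[np.mean(C,0),88]),"blk yaw",np.arctan2(203.9-125.4,487.2-509.2))
s=cv2.imread("pics/scene.png");cv2.imwrite("pics/scrop.png",cv2.resize(s[165:320,200:400],None,fx=3.8,fy=3.8,interpolation=cv2.INTER_CUBIC))
print("tin, z75",onz("top",(277,145),75),"glue",onz("top",(404,176),130))
E
```

```text
res [[0.0, -0.4], [1.3, 1.2], [0.9, -1.4], [1.4, -0.2], [-2.9, -0.8], [-0.8, 1.6]] yaw 1.72841701719151 org [498.35296628  35.62750878]
pad pred [[344.49216226 201.10021164]] [[218.12480973 185.19306387]]
flap/ledge pred scene [[313.5, 249.5], [330.8, 206.1], [387.7, 221.2], [374.7, 267.2], [300.4, 282.8], [369.2, 303.9]]
[166.4 -15.7  88. ]
[ 87.8 -25.1  88. ]
[83.7 17.2 75. ]
[158.8  27.3  75. ]
[124.42652424   2.78135824  88.        ] blk yaw 1.8440412689511554
tin, z75 [667.63285316  -3.35513066  75.        ] glue [ 582.4621962  -287.81271418  130.        ]
```

View pics/scrop.png

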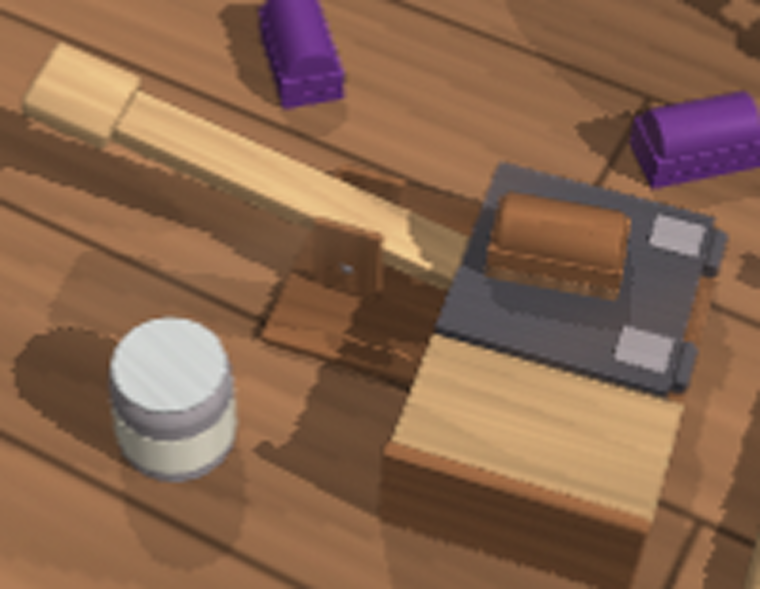

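The scene view agrees with the fitted box frame to about 3 mm. The paddle is at crop (83,80) and the wooden block at crop (560,245). I'll push the block's long side with two fingertips held about 40 mm apart.

```bash
cat > plan.py <<'E'
from box import *
from scipy.spatial.transform import Rotation as Ro
import sys
def plan(bp,z,tooly):   # box xy, tip height, tool y world angle -> shift/turn in shares
    s=manip.read_state(); R=Ro.from_euler("xyz",s["eef_rot"]).as_matrix()
    w=b2w((bp[0],bp[1],z+17)); ty=np.array([np.cos(tooly),np.sin(tooly),0]);tz=np.array([0,0,-1.]);G=np.c_[np.cross(ty,tz),ty,tz]
    print("goal",w.round(1),"now",s["eef_pos"].round(1),"box",w2b(s["eef_pos"]).round(1),"t",s["clock"])
    print("shift",(R.T@(w-s["eef_pos"])/250).round(4),"turn",(Ro.from_matrix(R.T@G).as_rotvec()/np.pi).round(4))
E
python3 -c "
from plan import *
print(manip.tip_reach);plan((124,50),205,yaw)"
```

```text
17.0
goal [429.5 150.2 222. ] now [159.7 526.1 221.9] box [537.5 257.4 221.9] t 0.1
shift [-1.4694e+00 -1.1250e+00  9.0000e-04] turn [-3.00e-04 -1.00e-04 -1.44e-01]
```

Emit:
{"api": "apply_moves", "payload": {
  "moves": [
    [[-0.735, -0.5625, 0], [0, 0, 0], 0.57],
    [[-0.735, -0.5625, 0], [0, 0, 0], 0.57],
    [[-0.735, -0.5625, 0], [0, 0, 0], 0.57],
    [[-0.735, -0.5625, 0], [0, 0, 0], 0.57],
    [[-0.735, -0.5625, 0], [0, 0, 0], 0.57],
    [[-0.735, -0.5625, 0], [0, 0, 0], 0.57],
    [[-0.735, -0.5625, 0], [0, 0, 0], 0.57],
    [[-0.735, -0.5625, 0], [0, 0, 0], 0.57],
    [[-0.735, -0.5625, 0], [0, 0, 0], 0.57],
    [[-0.735, -0.5625, 0], [0, 0, 0], 0.57]
  ]
}}

```text
clock: 0.93
eef_pos: [294.2, 339.1, 222.3]
eef_rot: [-3.141, -0.0, 2.848]
wrist_force: [0.3, -0.8, -0.1]
finger_gap: 40.7
finger_force: 0.0
```

Emit:
{"api": "apply_moves", "payload": {
  "moves": [
    [[-0.735, -0.5625, 0], [0, 0, -0.144], 0.57],
    [[-0.735, -0.5625, 0], [0, 0, -0.144], 0.57],
    [[-0.735, -0.5625, 0], [0, 0, -0.144], 0.57],
    [[-0.735, -0.5625, 0], [0, 0, -0.144], 0.57],
    [[-0.735, -0.5625, 0], [0, 0, -0.144], 0.57],
    [[-0.735, -0.5625, 0], [0, 0, -0.144], 0.57],
    [[-0.735, -0.5625, 0], [0, 0, -0.144], 0.57],
    [[-0.735, -0.5625, 0], [0, 0, -0.144], 0.57],
    [[-0.735, -0.5625, 0], [0, 0, -0.144], 0.57],
    [[-0.735, -0.5625, 0], [0, 0, -0.144], 0.57]
  ]
}}

```text
clock: 1.77
eef_pos: [429.1, 151.7, 222.3]
eef_rot: [3.141, -0.0, -2.982]
wrist_force: [0.5, 0.5, 0.9]
finger_gap: 40.3
finger_force: 0.0
```

```bash
python3 -c "
from plan import *
plan((124,50),68,yaw);print(manip.read_state()['finger_gap'],manip.read_state()['wrist_force'])
cv2.imwrite('pics/w1.png',viewer.camera('wrist'))"
```

```text
goal [429.5 150.2  85. ] now [429.1 151.7 222.3] box [125.5  50.2 222.3] t 1.7667
shift [-0.001  -0.0063  0.5493] turn [ 0.0001 -0.0001  0.0005]
40.27809524806332 [0.51517819 0.47543397 0.86962858]
```

View pics/w1.png

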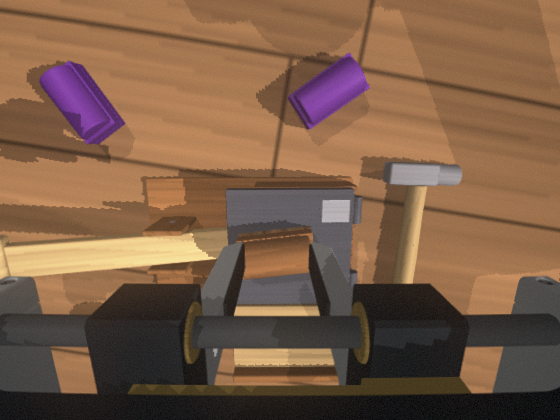

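The wrist view shows the block between the fingers at about (277,255), with its near edge running from (238,238) to (312,231), and the flap square to the tool. I'll check that edge against the measurement before going down.

```bash
python3 -c "
from plan import *
for q in [(238,238),(312,231)]: print(w2b(onz('wrist',q,75)).round(1),w2b(onz('wrist',q,62)).round(1))
for q in [(227,189),(352,188)]: print(w2b(onz('wrist',q,62)).round(1))"
```

```text
[85.  18.4 75. ] [83.3 14.  62. ]
[164.4  26.5  75. ] [166.   22.4  62. ]
[73.1 69.5 62. ]
[207.6  70.8  62. ]
```

Emit:
{"api": "apply_moves", "payload": {
  "moves": [
    [[0, -0.006, 0.16], [0, 0, 0], 0.57],
    [[0, -0.006, 0.3], [0, 0, 0], 0.57],
    [[0, -0.006, 0.42], [0, 0, 0], 0.57],
    [[0, -0.006, 0.5], [0, 0, 0], 0.57],
    [[0, -0.006, 0.548], [0, 0, 0], 0.57],
    [[0, -0.006, 0.548], [0, 0, 0], 0.57],
    [[0, -0.006, 0.548], [0, 0, 0], 0.57]
  ]
}}

```text
clock: 2.4
eef_pos: [429.6, 149.8, 85.6]
eef_rot: [-3.142, -0.001, -2.982]
wrist_force: [-0.5, 0.6, -0.1]
finger_gap: 40.5
finger_force: 0.0
```

```bash
python3 -c "
from plan import *
plan((124,-86),68,yaw);print(manip.read_state()['wrist_force'])"
```

```text
goal [563.8 171.6  85. ] now [429.6 149.8  85.6] box [123.6  50.   85.6] t 2.4
shift [-0.5441  0.0009  0.0021] turn [-0.     -0.0002  0.0005]
[-0.48185052  0.62210556 -0.14965666]
```

Emit:
{"api": "apply_moves", "payload": {
  "moves": [
    [[-0.025, 0, 0], [0, 0, 0], 0.57],
    [[-0.05, 0, 0], [0, 0, 0], 0.57],
    [[-0.075, 0, 0], [0, 0, 0], 0.57],
    [[-0.1, 0, 0], [0, 0, 0], 0.57],
    [[-0.125, 0, 0], [0, 0, 0], 0.57],
    [[-0.15, 0, 0], [0, 0, 0], 0.57],
    [[-0.175, 0, 0], [0, 0, 0], 0.57],
    [[-0.2, 0, 0], [0, 0, 0], 0.57],
    [[-0.225, 0, 0], [0, 0, 0], 0.57],
    [[-0.25, 0, 0], [0, 0, 0], 0.57],
    [[-0.275, 0, 0], [0, 0, 0], 0.57],
    [[-0.3, 0, 0], [0, 0, 0], 0.57]
  ]
}}

```text
clock: 3.4
eef_pos: [504.6, 160.7, 85.4]
eef_rot: [-3.142, -0.0, -2.984]
wrist_force: [-2.9, -0.0, 2.7]
finger_gap: 40.6
finger_force: 1.3
```

```bash
python3 -c "
from plan import *
plan((124,-86),68,yaw);print(manip.read_state()['wrist_force'])
t=viewer.camera('top');s=viewer.camera('scene')
f=lambda i,x,y,w,h:cv2.resize(i[y:y+h,x:x+w],(400,400*h//w))
cv2.imwrite('pics/p2.png',np.hstack([f(t,140,135,140,140),f(s,260,170,160,160)]))"
```

```text
goal [563.8 171.6  85. ] now [504.6 160.7  85.4] box [122.6 -25.9  85.4] t 3.4
shift [-0.2406  0.0057  0.0017] turn [-0. -0. -0.]
[-2.94612709 -0.00522156  2.66416059]
```

View pics/p2.png

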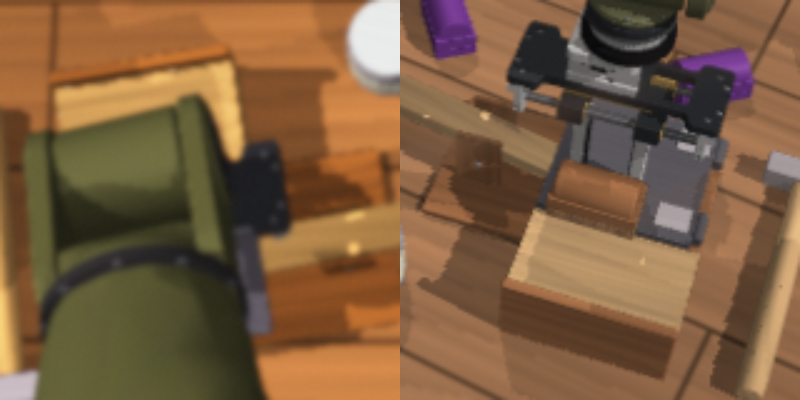

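The right panel shows the block at about (597,200), upright and square against both fingertips at the ledge seam. Push force is about 3 N, so I carry on with the push.

Emit:
{"api": "apply_moves", "payload": {
  "moves": [
    [[-0.022, 0.002, 0], [0, 0, 0], 0.57],
    [[-0.044, 0.004, 0], [0, 0, 0], 0.57],
    [[-0.066, 0.005, 0], [0, 0, 0], 0.57],
    [[-0.088, 0.005, 0], [0, 0, 0], 0.57],
    [[-0.11, 0.005, 0], [0, 0, 0], 0.57],
    [[-0.132, 0.005, 0], [0, 0, 0], 0.57],
    [[-0.154, 0.005, 0], [0, 0, 0], 0.57],
    [[-0.176, 0.005, 0], [0, 0, 0], 0.57],
    [[-0.198, 0.005, 0], [0, 0, 0], 0.57],
    [[-0.22, 0.005, 0], [0, 0, 0], 0.57],
    [[-0.238, 0.005, 0], [0, 0, 0], 0.57],
    [[-0.238, 0.005, 0], [0, 0, 0], 0.57]
  ]
}}

```text
clock: 4.5
eef_pos: [563.4, 171.3, 85.5]
eef_rot: [-3.142, 0.001, -2.984]
wrist_force: [0.2, -0.1, -0.8]
finger_gap: 40.1
finger_force: 0.0
```

Emit:
{"api": "apply_moves", "payload": {
  "moves": [
    [[0.05, 0, 0], [0, 0, 0], 0.57],
    [[0.1, 0, 0], [0, 0, 0], 0.57],
    [[0.1, 0, -0.16], [0, 0, 0], 0.57],
    [[0.1, 0, -0.32], [0, 0, 0], 0.57],
    [[0.1, 0, -0.4], [0, 0, 0], 0.57],
    [[0.1, 0, -0.4], [0, 0, 0], 0.57]
  ]
}}

```text
clock: 5.0
eef_pos: [539.6, 167.8, 190.8]
eef_rot: [3.141, 0.008, -2.984]
wrist_force: [-0.3, 0.4, 0.9]
finger_gap: 40.5
finger_force: 0.0
```

```bash
python3 -c "
from plan import *
plan((-187,0),150,yaw-.5);print(manip.read_state()['wrist_force'])
s=viewer.camera('scene')
cv2.imwrite('pics/p3.png',cv2.resize(s[180:330,260:420],None,fx=4,fy=4,interpolation=cv2.INTER_CUBIC))"
```

```text
goal [ 527.7 -149.1  167. ] now [539.6 167.8 190.8] box [124.  -61.5 190.8] t 5.0
shift [ 0.2467 -1.2441  0.0923] turn [0.0009 0.0025 0.1592]
[-0.34467528  0.43026646  0.9081601 ]
```

View pics/p3.png

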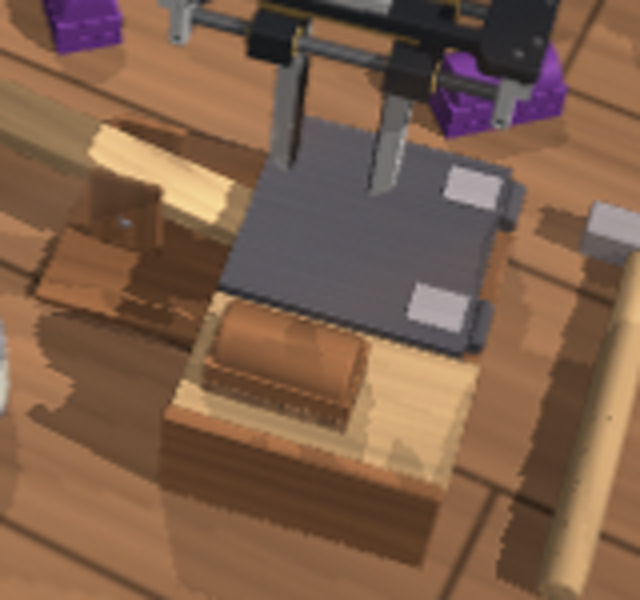

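The block stands upright on the ledge at about (287,360), with its far bottom edge running from (203,392) to (347,430). I'll check that its near side clears the flap and its left end is on the ledge.

```bash
python3 -c "
from plan import *
for q in [(203,392),(347,430),(367,370)]: print(w2b(onz('scene',(259.6+q[0]/4,179.6+q[1]/4),60.5)).round(1))
print('ledge/flap check')
for q,z in [((165,412),60.5),((443,490),60.5),((220,288),62),((478,360),60.5),((465,352),62)]: print(w2b(onz('scene',(259.6+q[0]/4,179.6+q[1]/4),z)).round(1))"
```

```text
[  85.9 -141.2   60.5]
[ 164.9 -137.9   60.5]
[165.2 -97.7  60.5]
ledge/flap check
[  70.8 -160.1   60.5]
[ 221.3 -156.1   60.5]
[ 74.  -73.7  62. ]
[220.5 -70.9  60.5]
[212.7 -69.3  62. ]
```

The block spans box x 86..165, y −141..−96, so it lies wholly on the ledge. Now the paddle, with the fingers closed.

Emit:
{"api": "apply_moves", "payload": {
  "moves": [
    [[0.12, -0.62, 0], [0, 0, 0], 1],
    [[0.12, -0.62, 0], [0, 0, 0], 1],
    [[0.12, -0.62, 0], [0, 0, 0], 1],
    [[0.12, -0.62, 0], [0, 0, 0], 1],
    [[0.12, -0.62, 0], [0, 0, 0], 1],
    [[0.12, -0.62, 0], [0, 0, 0], 1],
    [[0.12, -0.62, 0], [0, 0, 0], 1]
  ]
}}

```text
clock: 5.63
eef_pos: [532.3, 9.9, 184.5]
eef_rot: [3.141, -0.001, -2.984]
wrist_force: [-0.1, 0.9, -0.3]
finger_gap: 0.9
finger_force: 0.0
```

Emit:
{"api": "apply_moves", "payload": {
  "moves": [
    [[0.126, -0.624, 0.092], [0, 0, 0.159], 1],
    [[0.126, -0.624, 0.092], [0, 0, 0.159], 1],
    [[0.126, -0.624, 0.092], [0, 0, 0.159], 1],
    [[0.126, -0.624, 0.092], [0, 0, 0.159], 1],
    [[0.126, -0.624, 0.092], [0, 0, 0.159], 1],
    [[0.126, -0.624, 0.092], [0, 0, 0.159], 1],
    [[0.126, -0.624, 0.092], [0, 0, 0.159], 1],
    [[0.126, -0.624, 0.092], [0, 0, 0.159], 1]
  ]
}}

```text
clock: 6.3
eef_pos: [526.3, -147.8, 162.5]
eef_rot: [3.141, -0.0, 2.803]
wrist_force: [1.2, 0.4, -0.1]
finger_gap: 0.6
finger_force: 0.0
```

```bash
python3 -c "
from plan import *
plan((-187,0),22,yaw-.5);plan((-190,0),22,yaw-.5);S=manip.read_state();print(S['wrist_force'],S['finger_gap'])
s=viewer.camera('scene')
cv2.imwrite('pics/p4.png',cv2.resize(s[100:280,140:340],None,fx=3.3,fy=3.3,interpolation=cv2.INTER_CUBIC))"
```

```text
goal [ 527.7 -149.1   39. ] now [ 526.3 -147.8  162.5] box [-185.5    1.1  162.5] t 6.3
shift [-0.0069 -0.0032  0.4938] turn [ 0.0001 -0.      0.0012]
goal [ 528.2 -152.    39. ] now [ 526.3 -147.8  162.5] box [-185.5    1.1  162.5] t 6.3
shift [-0.0126 -0.0137  0.4938] turn [ 0.0001 -0.      0.0012]
[ 1.15913525  0.3680806  -0.08879031] 0.593611275433311
```

View pics/p4.png

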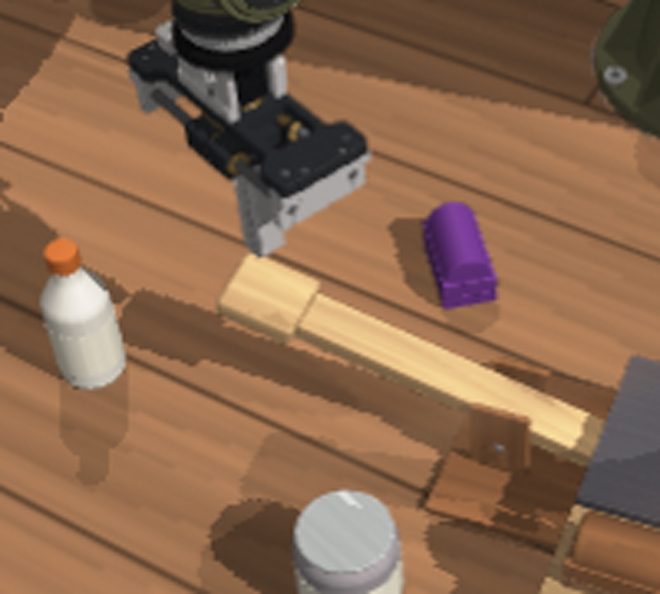

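The closed fingertips are at (265,245), just above the paddle centred at (270,297). The glue, tin and purple block are well clear.

```bash
python3 -c "
from plan import *
p=manip.read_state()['eef_pos']
print((proj('scene',[[p[0],p[1],110],[p[0],p[1],145]])-[140,100])*3.3)
for q in [(252,256),(320,290),(290,340),(221,298)]: print(w2b(onz('scene',(140+q[0]/3.3,100+q[1]/3.3),110)).round(1))"
```

```text
[[267.70828149 282.56172614]
 [262.63087154 248.27791574]]
[-208.1   21.9  110. ]
[-146.8    7.1  110. ]
[-147.2  -44.3  110. ]
[-210.9  -24.2  110. ]
```

Run:
```python
from plan import *
for n,(x,y,w,h) in {"top":(324,182,36,38),"scene":(200,170,45,40)}.items():
    b=cv2.imread(f"pics/{n}.png");hsv=cv2.cvtColor(b,cv2.COLOR_BGR2HSV)
    m=np.zeros(b.shape[:2],np.uint8);m[y:y+h,x:x+w]=((hsv[...,2]>185)&(hsv[...,0]>14)&(hsv[...,0]<30))[y:y+h,x:x+w]
    n_,l,st,ce=cv2.connectedComponentsWithStats(m);k=1+st[1:,4].argmax()
    r=cv2.minAreaRect(np.argwhere(l==k)[:,::-1].astype(np.float32))
    print(n,st[k],ce[k],r,w2b(onz(n,ce[k],110)).round(1),[w2b(onz(n,p,110))[:2].round(0).tolist() for p in cv2.boxPoints(r)])
```

```text
top [324 186  31  29 699] [338.79828326 200.72389127] ((337.6538391113281, 200.7692108154297), (24.51451301574707, 31.182464599609375), 78.69007110595703) [-180.5   -2.9  110. ] [[-142.0, -29.0], [-213.0, -32.0], [-214.0, 23.0], [-143.0, 26.0]]
scene [207 176  38  29 573] [225.93193717 190.22338569] ((228.18836975097656, 191.0856170654297), (39.47679901123047, 17.87628746032715), 24.443954467773438) [-168.4   -8.8  110. ] [[-211.0, -27.0], [-218.0, 29.0], [-114.0, 8.0], [-110.0, -45.0]]
```

Emit:
{"api": "apply_moves", "payload": {
  "moves": [
    [[-0.02, 0.003, 0.06], [0, 0, 0], 1],
    [[-0.02, 0.003, 0.11], [0, 0, 0], 1],
    [[-0.02, 0.002, 0.14], [0, 0, 0], 1],
    [[-0.021, 0, 0.17], [0, 0, 0], 1],
    [[-0.021, 0, 0.2], [0, 0, 0], 1],
    [[-0.022, 0, 0.235], [0, 0, 0], 1],
    [[-0.022, 0, 0.27], [0, 0, 0], 1],
    [[-0.022, 0, 0.305], [0, 0, 0], 1],
    [[-0.022, 0, 0.34], [0, 0, 0], 1],
    [[-0.022, 0, 0.37], [0, 0, 0], 1],
    [[-0.022, 0, 0.4], [0, 0, 0], 1],
    [[-0.022, 0, 0.4], [0, 0, 0], 1]
  ]
}}

```text
clock: 7.35
eef_pos: [531.6, -151.3, 62.3]
eef_rot: [-3.141, 0.001, 2.801]
wrist_force: [0.4, -3.3, 3.3]
finger_gap: 0.2
finger_force: 1.8
```

Emit:
{"api": "apply_moves", "payload": {
  "moves": [
    [[0, 0, 0.02], [0, 0, 0], 1],
    [[0, 0, 0.04], [0, 0, 0], 1],
    [[0, 0, 0.055], [0, 0, 0], 1],
    [[0, 0, 0.07], [0, 0, 0], 1],
    [[0, 0, 0.08], [0, 0, 0], 1],
    [[0, 0, 0.088], [0, 0, 0], 1],
    [[0, 0, 0.088], [0, 0, 0], 1]
  ]
}}

```text
clock: 7.93
eef_pos: [531.9, -150.6, 41.9]
eef_rot: [3.141, 0.001, 2.801]
wrist_force: [-3.7, 2.2, 13.3]
finger_gap: 0.5
finger_force: 5.9
```

Emit:
{"api": "apply_moves", "payload": {
  "moves": [
    [[0, 0, 0.003], [0, 0, 0], 1],
    [[0, 0, 0.003], [0, 0, 0], 1],
    [[0, 0, 0.003], [0, 0, 0], 1],
    [[0, 0, 0.003], [0, 0, 0], 1]
  ]
}}

```text
clock: 8.27
eef_pos: [531.9, -150.7, 41.7]
eef_rot: [3.141, 0.002, 2.801]
wrist_force: [-5.0, 3.7, 18.0]
finger_gap: 0.2
finger_force: 8.9
```

```bash
python3 -c "
from plan import *
S=manip.read_state();print(S['clock'],S['eef_pos'],S['wrist_force'],S['moment'])
s=viewer.camera('scene')
cv2.imwrite('pics/p5.png',cv2.resize(s[110:320,170:420],None,fx=2.8,fy=2.8,interpolation=cv2.INTER_CUBIC))
h=12;R=lambda a:b2w((210-140*np.cos(a)-12*np.sin(a),0,50+12*np.cos(a)+140*np.sin(a)))
for a in(0,.2,.28): 
  L=[b2w((210-140*np.cos(a)+12*np.sin(a),y,50+12*np.cos(a)+140*np.sin(a))) for y in(-69,69)]
  print(a,((proj('scene',L)-[170,110])*2.8).round(0).tolist())"
```

```text
8.2667 [ 531.93716237 -150.65332913   41.70163278] [-5.01550361  3.70045255 18.04370443] [0.77477449 1.19775956 0.02847037]
0 [[402.0, 391.0], [450.0, 269.0]]
0.2 [[410.0, 372.0], [458.0, 249.0]]
0.28 [[415.0, 365.0], [464.0, 242.0]]
```

View pics/p5.png

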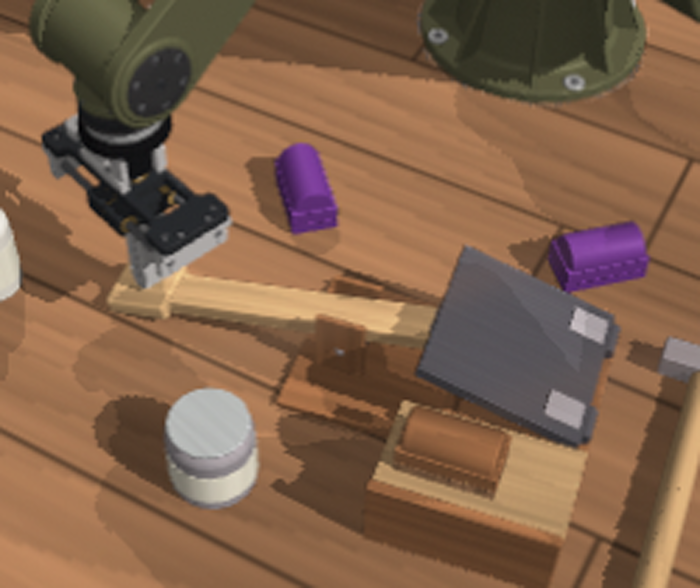

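The picture shows the paddle at (145,295) flat on the bench under the fingertips. The lever is in its saddle, and the flap's free corners at (420,368) and (468,248) match an angle of about 0.28 rad. The block is on the ledge at (455,450). The press is steady at 18 N, so I hand in.

```bash
python3 -c "
from cell import manip
print(manip.sign_off())"
```

```text
the job is handed in; nothing more can be done
None
```

I slid the sanding block flat onto the ledge and pressed the paddle down to the bench, so the lever is holding the flap open at about 0.28 rad; I handed the job in at about 8.3 s, still pressing with about 18 N (no verdict was returned).

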